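# Click a charged battery pack into its dock

## Robot

A 7-joint arm with a two-finger parallel gripper is mounted at the origin on the work surface. World frame = base frame: x ahead of the robot, y to its left, z up, the work surface at z = 0. Lengths are in m, angles in degrees, forces in N, time in s.
With the tool pointing down it reaches from about 0.425 to 0.875 m from the base axis. Payload 4.7 kg.
Tool frame: the origin (TCP) lies at the very end of the fingers, on their centre line; the grasp point (between the pads) lies env.tcp_to_grasp behind it (env.tcp_to_grasp is the distance from the TCP to the grasp point, in m); z points along the fingers, x is the direction in which the jaws open and shut, and the axes are right-handed (so a half turn about z gives the same grasp; the last joint's range is limited). The gripper opens to 87 mm and grips with 3 to 60 N. Pads are 19 mm wide; open, the fingers measure 117 mm over their backs; the gripper's body (75 mm by 190 mm) begins 51 mm behind the grasp point.
Start: joints at [68.188, 18.392, -4.016, 83.108, 1.295, 78.541, -3.26], TCP at [0.25, -0.6, 0.223] pointing down, gripper open.
Joint ranges: [-163.93, 163.93], [-17.29, 119.83], [-79.2, 71.16], [3.27, 140.29], [-89.18, 269.18], [5.43, 117.66], [-154.24, 154.24]. Speed limits (degrees/s): [147.25, 147.25, 180, 180, 180, 180, 180].

## Interface

Orientations are given as [roll, pitch, yaw] about the fixed x, y, z axes, in that order (R = Rz(yaw) Ry(pitch) Rx(roll)).
In Python, from cell import env gives the robot as it stands. The module is installed in compiled form; this text tells all that it offers.
- The arm moves only by the tool send_rows, never from a script. Its argument "steps" is a list of rows, each a list of 3 entries, a list of its own where there are three numbers: the shift along the tool's x, y, z in m, then the turn, a rotation vector about the tool's x, y, z in rad, then the finger opening in m, from 0 to 0.087. A call has exactly 5 rows; each row is the pose to reach, as a shift and turn from the pose commanded when the call began, along the tool's axes at that moment; what a row does not reach only later rows make up. A row lasts 1/12 s, in which the tool goes at most 41.7 mm and 7.16 degrees, less where a joint would pass 70% of its speed; a pose out of reach is approached as far as the arm can. A call with a gripper value outside its range is refused whole. The fingers move at their own pace and stop on an object; "grip_force" is the grip in N (left out, the last holds). Time passes only in rows, so rows that repeat a pose let the fingers close, or fill a call up. It gives the time, the measured TCP pose, the force and the opening at its end, in the units of the state.
- env.get_obs(): the state, without advancing time (a new reading comes with each control period).
- env.read_camera(name): name is "scene" or "top" or "wrist"; returns a dict with "pixels" (420x560x3 uint8, red, green, blue), "fx", "fy", "cx", "cy" (pixels), "k1" (the pictures are not rectified: a ray, as slopes to the right and down, at radius r is drawn at 1 + k1 r^2 times it, then the intrinsics apply), "position" and "rotation" of the camera in the world. Camera axes: x right, y up, looking along -z (the intrinsics and any distortion apply to the point x, -y, -z); pixel columns grow to the right and rows downward; lengths in m; the calibration is good to about 2 mm. A picture is of the moment at which its call begins. There is no depth.
- env.sign_off(): hands the job in, once; it reports no verdict.
The state is a dict: "time_s": time; "qpos": joint angles; "joint_velocities": joint speeds; "effort": joint torques, N m; "tool_pos": TCP position; "tool_rot": TCP orientation; "force": force on the tool from outside, world axes, zero at the start; "wrist_torque": the same for the moment, N m; "grip_width": finger opening in m.
Only numpy, scipy, OpenCV 4.12 (cv2) and the standard library are available. Lean on these libraries where they do the work, as an engineer would, in place of code of your own. Each camera call takes 0.05 s, during which the arm holds its last target.

## Task

On the clinic counter, pick up the battery pack with the green grip, lay it nose first on the open deck of the white charging dock, and slide it in under the clear hood until the orange sprung catch clicks into the pocket in its top and keeps it from being pushed back out. Push gently, and stop as soon as you feel it meet the rubber buffers, without squashing them. Leave the pack latched, let go of it, and do not disturb the red pack or the other things.

Things in the scene. Friction and masses are not known exactly. Their poses are not given: they have to be found in the camera images.
- pack_center (a point): Centre (half-way up) of the loose pack to load: grey box 130 long (its x), 44 wide (y), 50 high (z), 0.3 to 0.45 kg, lying flat. +x points to the nose, which has two brass contacts on its end face. The rear part is the green ribbed grip, from 5 to 65 mm behind the centre. In the top is the catch pocket, 24 long, 26 wide, 8 deep; its front wall is 16 mm behind the nose face.
- pack_grip (a point): Where to grip the pack: half-way up in its green grip, 35 mm behind its centre, same axes. Take it from above across the 44 mm width; fingertips may reach down to 6 mm above its underside. Further forward the fingers would meet the dock's funnel.
- used_pack_center (a point): The same point of a second, like pack with a red grip. Bystander, leave it where it lies.
- dock: White charging dock fixed to the counter, 290 x 92; origin at counter height under its middle, +x is the direction of pushing in, z up. Its open deck is flat and slippery, 12 mm above the counter, from x = -150 mm to the hood. The pack lies on it along y = 0.
- deck_place (a point): Fixed on the dock, dock's axes: where the pack's centre is when it has been laid on the deck ready to slide, nose just in front of the funnel (x = -70, y = 0, z = 37 mm from the dock's origin). Pushing in goes along +x from here.
- funnel_mouth (a point): Fixed on the dock: mid-point of the mouth at deck height, x = 3 mm from the origin. Upright walls narrow from 66 mm here to 47 mm at x = 24; from there to x = 109 the pack's nose runs in a 47 mm wide tunnel below a clear hood, underside 53 mm above the deck (3 mm over the pack), so nothing can be lowered in from above. Highest points (catch pivot, back housing): 83 mm above the counter.
- home_mean (a point): Fixed on the dock: the MEAN place of the latched pack's centre (x = -4 mm). Catch, contacts, buffers and stop sit on a carriage set by screws differently on every dock: the true latched place is up to 14 mm before or beyond this along x, not measured, and must be felt.
- catch_mean (a point): Fixed on the dock: mean place of the tip of the orange sprung catch, dipping 6 mm below the pack's top. The sliding nose lifts it with a few N; once the pocket's front wall is 2.5 mm past, it snaps down and blocks the way back. Sprung brass contacts push the pack out over the last 34 mm, 2 rising to 7 N: without the catch it comes back out.
- buffer_mean (a point): Fixed on the dock: mean place where the pack's nose face meets two stiff rubber buffers, 3 mm beyond the latched place; they yield 5 N per mm. Sliding in takes about 7 to 10 N just before the buffers (more if pressed down on the deck); a push of 12 to 16 N tells that they are met and the catch has dropped. Above 20 N they are squashed and damaged.
- buffer (a joint): How far the rubber buffers are squashed (m), 0 when free. More than 0.0025 damages them (about 20 N of push, contact springs included). The reading is too noisy to steer by; use the force.
- wipes_tub: White tub with red lid, 116 across, 186 high; origin under its centre. Bystander.
- can_a: White spray can, 52 across, 170 high; origin under its centre. Bystander.
- spray: Small white bottle with a red label, 40 across, 120 high; origin under its centre. Bystander.
- dish: Steel bowl, 140 across, 40 high; origin under its centre. Bystander.
- swab_jar: Glass jar with steel lid, 80 across, 110 high; origin under its centre. Bystander.
There are look-alikes about, which are no part of the job. Leave any blue look-alike of the part that bears pack_center alone.

How it is judged:
By the outcome, as a careful person would: the job done as asked, in the order asked, and still so for the second after the job is handed in, with the robot touching nothing.
It also fails if it takes over 72 s, if anything falls off the work surface, if the arm or the gripper's body presses on something with over 40 N, if the wrist force passes 120 N, or if a joint passes its speed limit or range.

## Working session

There is one attempt and no reset: what is moved stays moved. The work goes in short steps, Python scripts to look and compute and a tool call to move; the robot and the scene stay as the last step left them, time stands still between calls to the robot, and variables do not carry over. Pictures are saved under pics/ and viewed, and the job is handed in when it is done.

Besides the shell and the picture viewer there is one more tool, called after ">>>" as name(argument=value, ...), one argument or row to a line, values as JSON. send_rows: Moves the arm, as the interface text tells. Its arguments: {"type":"object","properties":{"steps":{"type":"array"},"grip_force":{"type":"number"}},"required":["steps"]}

```bash
mkdir -p pics; cat > h.py <<'E'
import numpy as np, cv2
from cell import env
def snap(n,f):
    d=env.read_camera(n); cv2.imwrite(f,d["pixels"][:,:,::-1]); 
    np.savez(f.replace('.png','.npz'),**{k:np.array(v) for k,v in d.items() if v is not None})
    return d
def ld(f): return np.load(f)
def ray(d,u,v):
    x=(u-d["cx"])/d["fx"]; y=(v-d["cy"])/d["fy"]; k=float(d["k1"]); X,Y=x,y
    for _ in range(20):
        s=1+k*(X*X+Y*Y); X,Y=x/s,y/s
    R=np.array(d["rotation"]); return np.array(d["position"]),R@np.array([X,-Y,-1.])
def onz(d,u,v,z):
    p,r=ray(d,u,v); return p+r*(z-p[2])/r[2]
def proj(d,P):
    q=np.array(d["rotation"]).T@(np.array(P)-np.array(d["position"]))
    x,y=q[0]/-q[2],-q[1]/-q[2]; s=1+float(d["k1"])*(x*x+y*y)
    return d["cx"]+d["fx"]*x*s, d["cy"]+d["fy"]*y*s
E
python3 - <<'E'
from h import *
for n in("scene","top","wrist"):
    d=snap(n,f"pics/{n}0.png"); print(n,d["fx"],d["cx"],d["cy"],d["k1"],d["position"],d["rotation"])
print(env.get_obs(),env.tcp_to_grasp)
E
```

```text
scene 460.3600873719773 272.90578121558036 210.5920054163341 -0.07777122676602971 [1.19543641 0.24534068 1.24111925] [ 30.75788585   0.13242293 106.9964831 ]
top 381.18837664961194 280.587775550639 207.14098628537982 -0.08781661535532163 [0.37915736 0.04748616 1.26989801] [  6.97421857  -0.15466957 -90.29314458]
wrist 301.0936854944899 281.2517487346151 211.63810605072112 -0.04525144874666062 [ 0.32084255 -0.57167167  0.38390509] [-1.60749749e+01  5.17743005e-02 -6.73568805e+01]
{'time_s': 0.15, 'qpos': array([68.18704611, 18.4299305 , -4.01603276, 83.1592137 ,  1.29787884,
       78.54289222, -3.25881081]), 'joint_velocities': array([ 0.02242563, -0.07820469,  0.08715382, -0.2371289 ,  0.01494575,
       -0.02287618,  0.00042685]), 'effort': array([-1.04103663e-03, -4.91796649e+01, -4.05238168e-01, -3.12874424e+01,
       -6.39297813e-02,  4.05257440e-02,  9.46357659e-05]), 'tool_pos': array([ 0.24978699, -0.5996189 ,  0.22170254]), 'tool_rot': array([ 1.79992153e+02,  8.66532546e-02, -6.73754115e+01]), 'force': array([ 0.11929818,  0.34657468, -0.04022121]), 'wrist_torque': array([0.00539613, 0.00528949, 0.01714601]), 'grip_width': 0.08711505882529035} 0.0187
```

View pics/scene0.png

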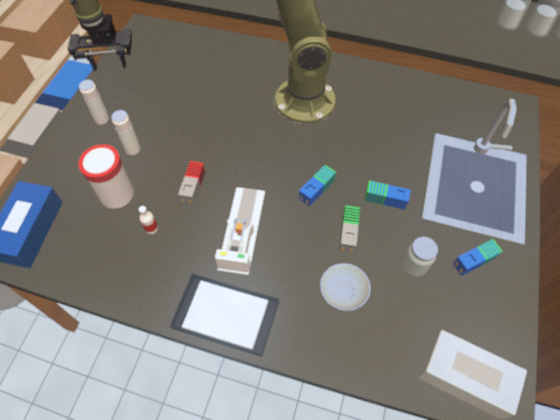

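View pics/top0.png

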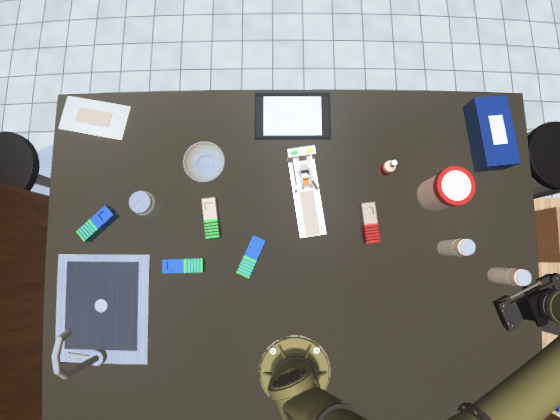

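View pics/wrist0.png

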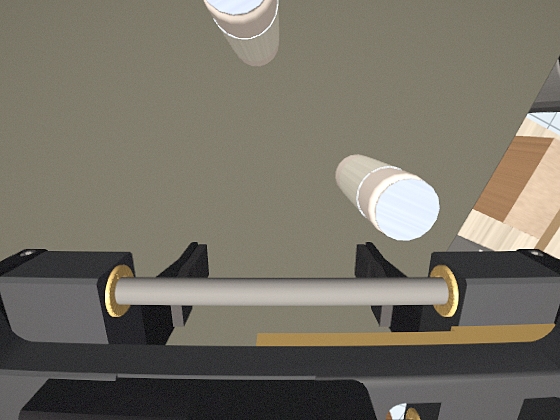

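Candidates in the top view are a grey pack with a green grip at (210,217), a grey pack with a red grip at (370,222), and blue packs with green at (97,223), (183,265) and (251,257). Only the one at (210,217) is grey with a green grip, so I'll confirm it in crops. The dock is at about (307,190).

```bash
cat >> h.py <<'E'
from scipy.spatial.transform import Rotation as Ro
_s=snap
def Rm(d):
    return Ro.from_euler('xyz',np.array(d["rotation"]),degrees=True).as_matrix()
def ray(d,u,v):
    x=(u-d["cx"])/d["fx"]; y=(v-d["cy"])/d["fy"]; k=float(d["k1"]); X,Y=x,y
    for _ in range(20):
        s=1+k*(X*X+Y*Y); X,Y=x/s,y/s
    return np.array(d["position"]),Rm(d)@np.array([X,-Y,-1.])
def proj(d,P):
    q=Rm(d).T@(np.array(P)-np.array(d["position"]))
    x,y=q[0]/-q[2],-q[1]/-q[2]; s=1+float(d["k1"])*(x*x+y*y)
    return np.array([d["cx"]+d["fx"]*x*s, d["cy"]+d["fy"]*y*s])
def crop(f,x0,y0,w,h,s,o):
    im=cv2.imread(f)[y0:y0+h,x0:x0+w]; im=cv2.resize(im,None,fx=s,fy=s,interpolation=cv2.INTER_CUBIC)
    for i in range(0,w,10):
        cv2.putText(im,str(x0+i),(i*s,10),0,.35,(0,255,255),1); cv2.line(im,(i*s,12),(i*s,18),(0,255,255),1)
    for i in range(0,h,10):
        cv2.putText(im,str(y0+i),(0,i*s+4),0,.35,(0,255,255),1)
    cv2.imwrite(o,im)
E
python3 - <<'E'
from h import *
crop("pics/top0.png",190,185,60,60,10,"pics/c1.png")
crop("pics/top0.png",275,135,65,110,5,"pics/c2a.png")
crop("pics/scene0.png",210,180,70,100,6,"pics/c3.png")
crop("pics/scene0.png",325,195,50,60,10,"pics/c4.png")
E
```

```text
(no output)
```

View pics/c1.png

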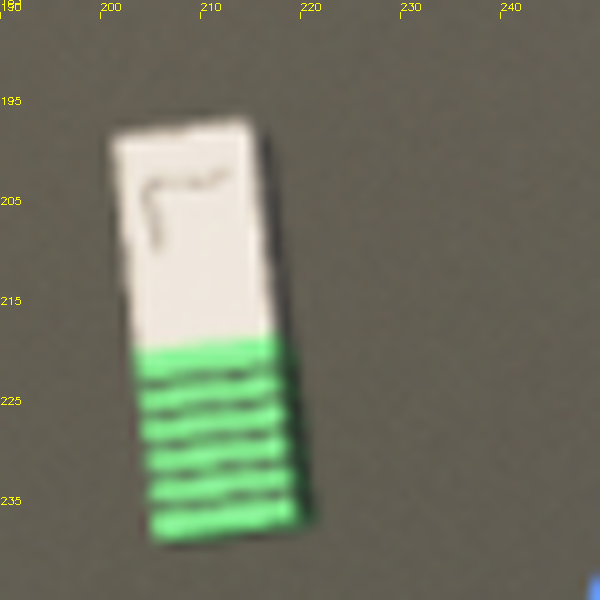

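View pics/c2a.png

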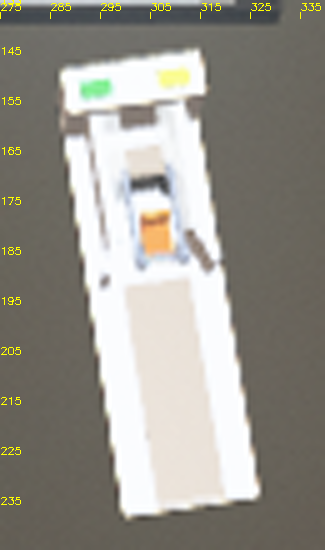

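View pics/c3.png

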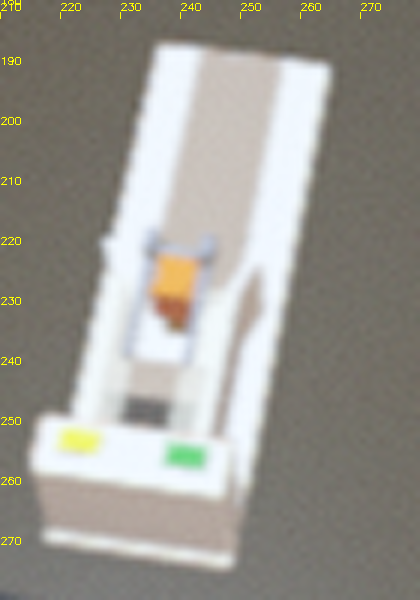

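View pics/c4.png

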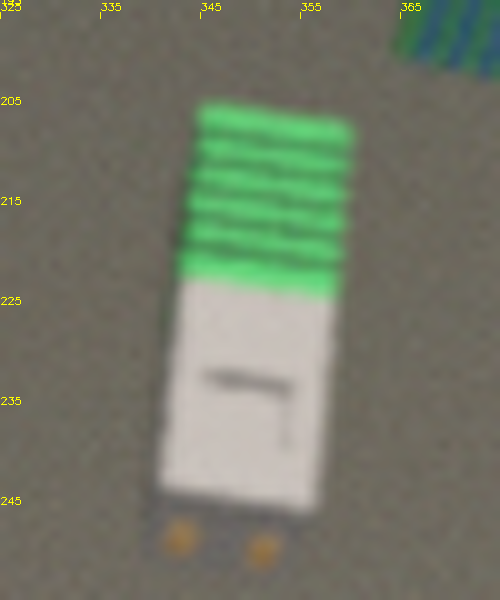

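```bash
python3 - <<'E'
from h import *
t=ld("pics/top0.npz"); s=ld("pics/scene0.npz"); np.set_printoptions(precision=4,suppress=True)
def go(d,pts,z): return np.array([onz(d,u-.5,v-.5,z)[:2] for u,v in pts])
# order NL.. nose a, nose b, rear b, rear a
for n,d,p in (("top",t,[(201.2,198.3),(215,197),(219.6,237.3),(205.3,238.9)]),("scene",s,[(356.3,246),(341,243.8),(345,205.2),(360.2,207.5)])):
    q=go(d,p,.05); print(n,q.tolist(),"c",q.mean(0)); 
    ax=(q[0]+q[1]-q[2]-q[3])/2; print("len",np.linalg.norm(ax),"yaw",np.degrees(np.arctan2(ax[1],ax[0])),"w",np.linalg.norm(q[0]-q[1]),np.linalg.norm(q[2]-q[3]))
for z in(0,.012):
  print("dockrear top",go(t,[(299.8,238.3),(327,234)],z).tolist(),"scene",go(s,[(265.2,191),(236,187)],z).tolist())
print("dock front bottom scene",go(s,[(248.5,274.5),(217,270)],0).tolist())
for z in(.07,.075,.083): print(z,"house top", go(t,[(287,149),(314.8,145),(316,153.5),(288,158.3)],z).tolist(),go(s,[(247.5,263),(215.5,257.5)],z).tolist())
E
```

```text
top [[0.5601422261923307, 0.3024897144190772], [0.5641522235785705, 0.25753900080705483], [0.4336544548737862, 0.24075894974771883], [0.42864925933654324, 0.2867200998057996]] c [0.4966 0.2719]
len 0.1320024869604437 yaw 7.082123837749243 w 0.0451292226087233 0.04623288112401665
scene [[0.5608620561710304, 0.29881181370411075], [0.5667431550770583, 0.254805117448534], [0.4351089378969065, 0.23753607706894744], [0.429641315063543, 0.283555319701433]] c [0.4981 0.2687]
len 0.13242982998860986 yaw 7.053893674512016 w 0.044397935083436875 0.0463429130710996
dockrear top [[0.4314358430589853, -0.018458134615340245], [0.44519289633509596, -0.10939119410884296]] scene [[0.4255717283577667, -0.020622251071257452], [0.438293120263465, -0.11587110282345123]]
dockrear top [[0.43094183350489745, -0.017834988878436105], [0.4445688884366721, -0.10790876935758104]] scene [[0.433015313011784, -0.01805073732370907], [0.4456137056951095, -0.1123786572482958]]
dock front bottom scene [[0.715925450485454, 0.020127062270754753], [0.7295006060974958, -0.07247350702125463]]
0.07 house top [[0.7171908445656767, 0.0233664005863524], [0.7303247090212805, -0.06702559473222452], [0.7019082500813931, -0.07039804960827722], [0.6862404218000141, 0.020367115496733847]] [[0.7111104324361293, 0.019221645376131885], [0.7214299943755943, -0.07185991403395328]]
0.075 house top [[0.7157822520151742, 0.023466908125320252], [0.7288613873842187, -0.06654842186731383], [0.7005633404202039, -0.06990682365370254], [0.684960800305389, 0.0204801211190983]] [[0.71317822348272, 0.020187042529632465], [0.7234537268776697, -0.07050565144572332]]
0.083 house top [[0.7135285039343702, 0.023627720187668823], [0.7265200727649197, -0.06578494528345671], [0.698411484962301, -0.06912086212638308], [0.6829134059139887, 0.02066093011488143]] [[0.7164866891572654, 0.0217316779752334], [0.7266916988809904, -0.06833883130455545]]
```

```bash
cat >> h.py <<'E'
def to(P,yaw,show=True):
    o=env.get_obs(); R=Ro.from_euler('xyz',o["tool_rot"],degrees=True)
    sh=R.inv().apply(np.array(P)-o["tool_pos"]); T=Ro.from_euler('xyz',[180,0,yaw],degrees=True)
    rv=(R.inv()*T).as_rotvec()
    print("t",round(o["time_s"],2),"pos",o["tool_pos"].round(4),"rot",o["tool_rot"].round(2),"F",o["force"].round(2),"w",round(o["grip_width"],4)); print("shift",sh.round(4),"rotv",rv.round(4))
E
python3 -c "
from h import *
to([.5,-.06,.28],-82)"
```

```text
t 0.15 pos [ 0.2498 -0.5996  0.2217] rot [ 1.7999e+02  9.0000e-02 -6.7380e+01] F [ 0.12  0.35 -0.04] w 0.0871
shift [-0.4019 -0.4385 -0.0577] rotv [0.0003 0.0015 0.2552]
```

>>> send_rows(
  steps=[
    [[-0.01,-0.01,-0.002],[0,0,0.05],0.087],
    [[-0.03,-0.03,-0.005],[0,0,0.1],0.087],
    [[-0.05,-0.055,-0.01],[0,0,0.15],0.087],
    [[-0.075,-0.085,-0.015],[0,0,0.2],0.087],
    [[-0.1,-0.11,-0.02],[0,0,0.25],0.087],
  ],
)

```text
time_s: 0.57
tool_pos: [0.314, -0.4635, 0.2422]
tool_rot: [-180.0, 0.1, -81.8]
force: [1.5, 0.0, 0.8]
grip_width: 0.0865
```

```bash
python3 -c "
from h import *
to([.5,-.06,.28],-82)"
```

```text
t 0.57 pos [ 0.314  -0.4635  0.2422] rot [-1.7999e+02  5.0000e-02 -8.1840e+01] F [1.5  0.03 0.82] w 0.0865
shift [-0.373  -0.2414 -0.0374] rotv [-0.0002  0.001   0.0029]
```

>>> send_rows(
  steps=[
    [[-0.03,-0.02,-0.003],[0,0,0],0.087],
    [[-0.06,-0.04,-0.006],[0,0,0],0.087],
    [[-0.09,-0.06,-0.009],[0,0,0],0.087],
    [[-0.12,-0.08,-0.012],[0,0,0],0.087],
    [[-0.15,-0.1,-0.015],[0,0,0],0.087],
  ],
)

```text
time_s: 0.98
tool_pos: [0.3907, -0.3008, 0.2576]
tool_rot: [180.0, -0.0, -81.7]
force: [0.6, 0.1, -0.7]
grip_width: 0.0871
```

>>> send_rows(
  steps=[
    [[-0.03,-0.02,-0.003],[0,0,0],0.087],
    [[-0.06,-0.04,-0.006],[0,0,0],0.087],
    [[-0.09,-0.06,-0.009],[0,0,0],0.087],
    [[-0.12,-0.08,-0.012],[0,0,0],0.087],
    [[-0.15,-0.1,-0.015],[0,0,0],0.087],
  ],
)

```text
time_s: 1.4
tool_pos: [0.4679, -0.1379, 0.2727]
tool_rot: [180.0, -0.0, -81.7]
force: [0.2, -0.4, -0.1]
grip_width: 0.087
```

>>> send_rows(
  steps=[
    [[-0.03,-0.015,-0.003],[0,0,0],0.087],
    [[-0.05,-0.03,-0.006],[0,0,0],0.087],
    [[-0.07,-0.04,-0.008],[0,0,0],0.087],
    [[-0.075,-0.042,-0.009],[0,0,0],0.087],
    [[-0.075,-0.042,-0.009],[0,0,0],0.087],
  ],
)

```text
time_s: 1.82
tool_pos: [0.4986, -0.0574, 0.2816]
tool_rot: [-180.0, 0.0, -81.5]
force: [-0.7, -0.0, -1.5]
grip_width: 0.087
```

```bash
python3 -c "
from h import *
d=snap('wrist','pics/w1.png');print(d['position'],d['rotation'])
to([.4625,.266,.15],-82.93)"
```

```text
[ 0.57458963 -0.04731668  0.44396229] [-1.60553834e+01 -3.00355584e-02 -8.14506193e+01]
t 1.87 pos [ 0.4982 -0.0596  0.2814] rot [ 1.7996e+02 -3.0000e-02 -8.1650e+01] F [ 0.55 -0.23  0.37] w 0.0871
shift [-0.3274 -0.0121  0.1312] rotv [ 0.0007 -0.0006  0.0224]
```

View pics/w1.png

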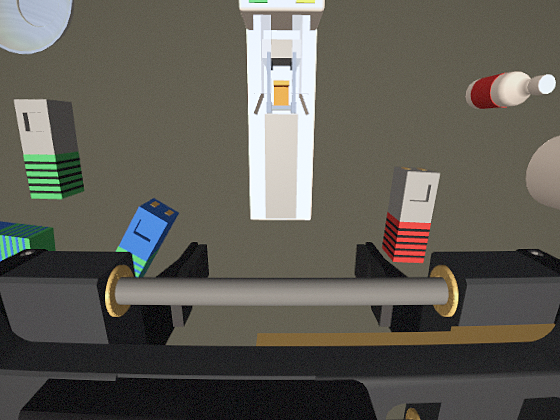

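The wrist view shows the dock straight ahead, with its rear edge at v≈219 and u from 250 to 311. The target pack is at (48,150) and the red one at (412,215).

```bash
python3 -c "
from h import *
crop('pics/w1.png',235,80,90,60,8,'pics/c5.png')
crop('pics/w1.png',235,190,90,40,8,'pics/c6.png')"
```

```text
(no output)
```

View pics/c5.png

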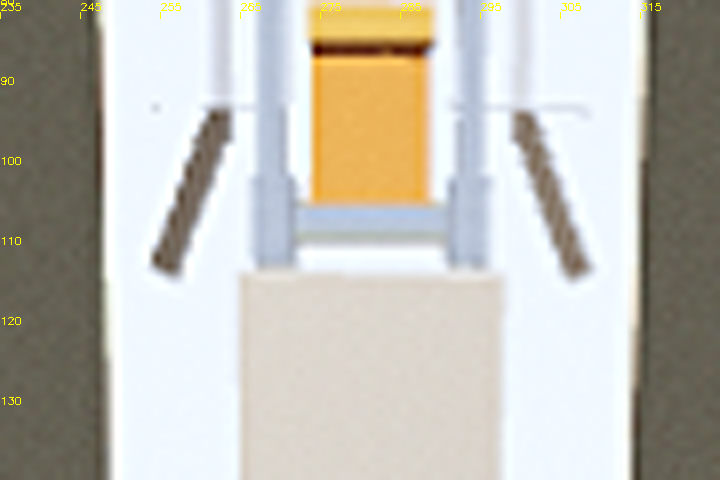

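View pics/c6.png

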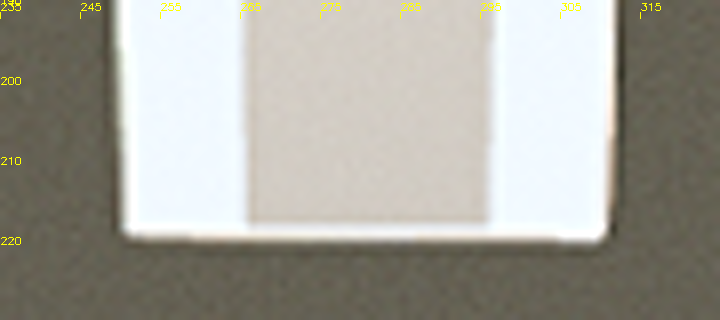

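```bash
python3 - <<'E'
from h import *
np.set_printoptions(precision=4,suppress=True)
d=ld("pics/w1.npz")
f=lambda u,v,z: onz(d,u-.5,v-.5,z)[:2]
r=[f(250.3,219.6,.012),f(310.9,219.9,.012)]; m=[f(248.4,135,.012),f(314.1,135,.012)]; q=[f(247.8,100,.012),f(315.3,100,.012)]
C=[np.mean(a,axis=0) for a in(r,m,q)]
print(r,np.linalg.norm(r[0]-r[1]),np.linalg.norm(m[0]-m[1]),C)
# strip centre
S=[np.mean([f(265.7,215,.012),f(296,215,.012)],axis=0),np.mean([f(265.2,118,.012),f(297.6,118,.012)],axis=0)]
for a,b in((C[0],C[1]),(C[0],C[2]),S):
    e=b-a; print("yaw",np.degrees(np.arctan2(e[1],e[0])),a,b)
e=r[0]-r[1];print("edge yaw",np.degrees(np.arctan2(-e[0],e[1])))
for z in(.06,.065,.07):
  print(z,"funnel",np.mean([f(255.5,113.5,z),f(307.5,114.3,z)],axis=0), np.mean([f(263,94,z),f(300,94,z)],axis=0))
# pack
print([f(*p,.05) for p in((14,99),(49.5,100),(84,189.5),(33,199))])
E
python3 -c "
from h import *
crop('pics/w1.png',5,90,90,115,6,'pics/c7.png')"
```

```text
[array([ 0.4331, -0.021 ]), array([ 0.4462, -0.1112])] 0.09117661259659879 0.09164831497508474 [array([ 0.4396, -0.0661]), array([ 0.5623, -0.0487]), array([ 0.6082, -0.0422])]
yaw 8.074321817572006 [ 0.4396 -0.0661] [ 0.5623 -0.0487]
yaw 8.060121530273234 [ 0.4396 -0.0661] [ 0.6082 -0.0422]
yaw 8.192750322786182 [ 0.4471 -0.0653] [ 0.5849 -0.0455]
edge yaw 8.243099501240954
0.06 funnel [ 0.5885 -0.0451] [ 0.6112 -0.0417]
0.065 funnel [ 0.5883 -0.0452] [ 0.6107 -0.0418]
0.07 funnel [ 0.5882 -0.0452] [ 0.6102 -0.0419]
[array([0.5608, 0.2974]), array([0.5653, 0.2494]), array([0.4542, 0.2063]), array([0.43  , 0.2803])]
```

View pics/c7.png

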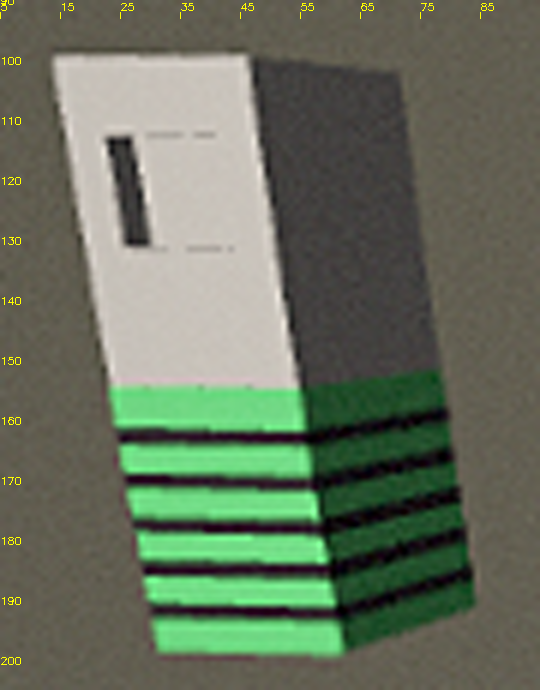

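>>> send_rows(
  steps=[
    [[-0.02,0,0.005],[0,0,0],0.087],
    [[-0.06,0,0.015],[0,0,0],0.087],
    [[-0.1,0,0.025],[0,0,0],0.087],
    [[-0.14,0,0.035],[0,0,0.02],0.087],
    [[-0.18,0,0.045],[0,0,0.022],0.087],
  ],
)

```text
time_s: 2.28
tool_pos: [0.4721, 0.1176, 0.2359]
tool_rot: [-180.0, -0.1, -83.3]
force: [1.0, -0.7, 0.7]
grip_width: 0.0871
```

>>> send_rows(
  steps=[
    [[-0.04,-0.004,0.015],[0,0,0],0.087],
    [[-0.08,-0.008,0.03],[0,0,0],0.087],
    [[-0.115,-0.012,0.04],[0,0,0],0.087],
    [[-0.135,-0.012,0.045],[0,0,0],0.087],
    [[-0.145,-0.012,0.045],[0,0,0],0.087],
  ],
)

```text
time_s: 2.7
tool_pos: [0.4653, 0.2651, 0.1898]
tool_rot: [179.8, 0.0, -82.8]
force: [0.2, -0.6, -0.7]
grip_width: 0.0872
```

```bash
python3 -c "
from h import *
d=snap('wrist','pics/w2.png');print(d['position'],d['rotation'])
to([.4625,.268,.1],-82.93)
d=ld('pics/w1.npz')
q=np.array([onz(d,u-.5,v-.5,.05)[:2] for u,v in ((14,99.2),(46.8,99),(62.3,199.3),(31.3,198.8))]);print(q,q.mean(0))
"
```

```text
[0.54204202 0.27350585 0.35190343] [-1.62388346e+01 -3.30365037e-02 -8.28229295e+01]
t 2.75 pos [0.4656 0.2658 0.1907] rot [ 1.7989e+02  5.0000e-02 -8.2820e+01] F [-0.01  1.19 -0.18] w 0.087
shift [-0.0025  0.0026  0.0907] rotv [0.0019 0.0009 0.0019]
[[0.56050858 0.29745999]
 [0.56605084 0.25295679]
 [0.43577337 0.23765149]
 [0.42987954 0.28274079]] [0.49805308 0.26770226]
```

View pics/w2.png

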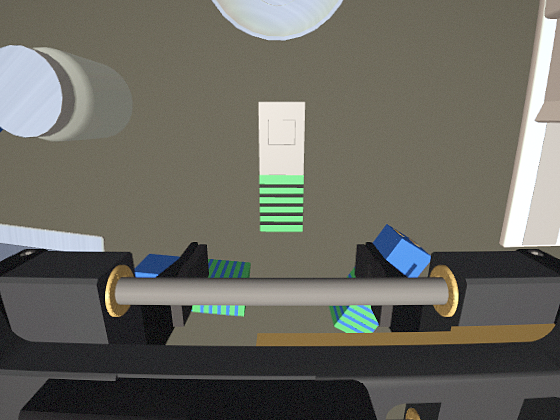

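The pack is centred ahead, with its front edge at v≈102 (u 258–305) and its rear at v≈231. Blue look-alikes sit near the fingers at (180,280) and (385,260), so I'll check their clearance.

```bash
python3 -c "
from h import *
crop('pics/w2.png',250,95,65,145,4,'pics/c8.png')
d=ld('pics/w2.npz')
q=np.array([onz(d,u-.5,v-.5,.05)[:2] for u,v in ((258.8,102.3),(305.3,102.3),(303.3,231.8),(260.3,231.8))]);print(q,q.mean(0)); e=q[0]+q[1]-q[2]-q[3]; print(np.degrees(np.arctan2(e[1],e[0])),np.linalg.norm(e)/2)
t=ld('pics/top0.npz')
for n,u,v in (('blueB corner',265,240),('b',257,236),('b',237,273),('b',248,278),('blueA',204,258),('a',204,272),('a',162,260)): print(n,onz(t,u,v,.05)[:2])
"
```

```text
[[0.55987145 0.29753968]
 [0.56539084 0.25373337]
 [0.43604193 0.23685003]
 [0.43032971 0.28229015]] [0.49790848 0.26760331]
7.075228219747019 0.13043857576769
blueB corner [0.42291674 0.09373629]
b [0.43578848 0.11930668]
b [0.31881998 0.18259908]
b [0.30305313 0.14766472]
blueA [0.36625062 0.28833392]
a [0.32201532 0.28772091]
a [0.35975348 0.42382869]
```

View pics/c8.png

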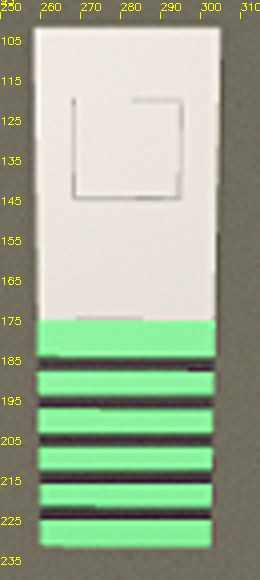

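>>> send_rows(
  steps=[
    [[0.001,0.001,0.02],[0,0,0],0.087],
    [[0.002,0.002,0.055],[0,0,0],0.087],
    [[0.002,0.0025,0.09],[0,0,0],0.087],
    [[0.002,0.0025,0.115],[0,0,0],0.087],
    [[0.002,0.0025,0.13],[0,0,0],0.087],
  ],
)

```text
time_s: 3.17
tool_pos: [0.4643, 0.2568, 0.0585]
tool_rot: [179.8, -0.2, -83.2]
force: [0.1, 0.8, 0.5]
grip_width: 0.0875
```

>>> send_rows(
  steps=[
    [[0,0,0.015],[0,0,0],0.087],
    [[0,0,0.03],[0,0,0],0.087],
    [[0,0,0.04],[0,0,0],0.087],
    [[0,0,0.046],[0,0,0],0.087],
    [[0,0,0.047],[0,0,0],0.087],
  ],
)

```text
time_s: 3.58
tool_pos: [0.4647, 0.2596, 0.0137]
tool_rot: [179.9, -0.1, -83.1]
force: [0.1, -0.3, 1.2]
grip_width: 0.0869
```

```bash
python3 -c "
from h import *
to([.4633,.2634,.013],-82.93)"
```

```text
t 3.58 pos [0.4647 0.2596 0.0137] rot [ 1.7993e+02 -9.0000e-02 -8.3100e+01] F [ 0.11 -0.26  1.16] w 0.0869
shift [-0.0039  0.001   0.0007] rotv [ 0.0012 -0.0016 -0.003 ]
```

>>> send_rows(
  steps=[
    [[-0.002,0,0],[0,0,0],0.087],
    [[-0.0035,0,0],[0,0,0],0.087],
    [[-0.0035,0,0],[0,0,0],0.087],
    [[-0.0035,0,0],[0,0,0],0.087],
    [[-0.0035,0,0],[0,0,0],0.087],
  ],
)

```text
time_s: 4.0
tool_pos: [0.4642, 0.2655, 0.015]
tool_rot: [-179.9, -0.0, -82.9]
force: [-0.5, 0.1, -0.1]
grip_width: 0.0871
```

>>> send_rows(
  steps=[
    [[0,0,0],[0,0,0],0.06],
    [[0,0,0],[0,0,0],0.04],
    [[0,0,0],[0,0,0],0.035],
    [[0,0,0],[0,0,0],0.035],
    [[0,0,0],[0,0,0],0.035],
  ],
  grip_force=25,
)

```text
time_s: 4.42
tool_pos: [0.4639, 0.2653, 0.0145]
tool_rot: [180.0, -0.0, -83.0]
force: [-0.4, -0.9, -0.1]
grip_width: 0.0617
```

>>> send_rows(
  steps=[
    [[0,0,0],[0,0,0],0.035],
    [[0,0,0],[0,0,0],0.035],
    [[0,0,0],[0,0,0],0.035],
    [[0,0,0],[0,0,0],0.035],
    [[0,0,0],[0,0,0],0.035],
  ],
)

```text
time_s: 4.83
tool_pos: [0.4639, 0.2652, 0.0145]
tool_rot: [180.0, -0.0, -83.0]
force: [1.6, 0.1, -0.2]
grip_width: 0.044
```

```bash
python3 -c "
from h import *
to([.4633,.2634,.013],-82.93)"
```

```text
t 4.83 pos [0.4639 0.2652 0.0145] rot [ 1.800e+02 -1.000e-02 -8.296e+01] F [ 1.63  0.13 -0.16] w 0.044
shift [0.0017 0.0008 0.0015] rotv [ 0.     -0.0001 -0.0006]
```

>>> send_rows(
  steps=[
    [[0,0,0],[0,0,0],0.035],
    [[0,0,0],[0,0,0],0.035],
    [[0,0,-0.005],[0,0,0],0.035],
    [[0,0,-0.015],[0,0,0],0.035],
    [[0,0,-0.03],[0,0,0],0.035],
  ],
  grip_force=40,
)

```text
time_s: 5.25
tool_pos: [0.4624, 0.2645, 0.0439]
tool_rot: [179.8, -0.1, -83.0]
force: [-0.2, 0.6, -3.0]
grip_width: 0.0437
```

>>> send_rows(
  steps=[
    [[0,0,-0.02],[0,0,0],0.035],
    [[0,0,-0.045],[0,0,0],0.035],
    [[0,0,-0.07],[0,0,0],0.035],
    [[0,0,-0.09],[0,0,0],0.035],
    [[0,0,-0.1],[0,0,0],0.035],
  ],
)

```text
time_s: 5.67
tool_pos: [0.4648, 0.2662, 0.1477]
tool_rot: [-179.8, 0.0, -82.9]
force: [1.0, 0.8, -3.5]
grip_width: 0.0438
```

```bash
python3 -c "
from h import *
snap('wrist','pics/w3.png')
to([.483,-.0602,.14],-81.9)"
```

```text
t 5.72 pos [0.4654 0.2664 0.1484] rot [-1.7969e+02  5.0000e-02 -8.2950e+01] F [ 1.36  0.67 -1.98] w 0.0439
shift [0.3263 0.0227 0.0081] rotv [-0.0054  0.0008 -0.0184]
```

View pics/w3.png

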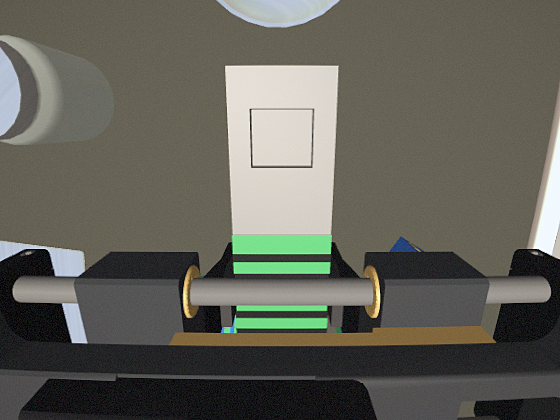

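>>> send_rows(
  steps=[
    [[0.015,0,0],[0,0,0],0.035],
    [[0.04,0.003,0],[0,0,-0.005],0.035],
    [[0.07,0.006,0],[0,0,-0.01],0.035],
    [[0.105,0.009,0],[0,0,-0.015],0.035],
    [[0.14,0.012,0],[0,0,-0.018],0.035],
  ],
)

```text
time_s: 6.13
tool_pos: [0.4679, 0.1236, 0.1434]
tool_rot: [179.9, -0.0, -81.8]
force: [0.4, 0.2, -2.9]
grip_width: 0.0436
```

>>> send_rows(
  steps=[
    [[0.035,0.003,0],[0,0,0],0.035],
    [[0.07,0.006,0],[0,0,0],0.035],
    [[0.105,0.01,0.003],[0,0,0],0.035],
    [[0.135,0.012,0.007],[0,0,0],0.035],
    [[0.155,0.013,0.01],[0,0,0],0.035],
  ],
)

```text
time_s: 6.55
tool_pos: [0.4766, -0.0345, 0.1332]
tool_rot: [179.9, -0.1, -82.2]
force: [0.2, -0.3, -2.4]
grip_width: 0.0438
```

>>> send_rows(
  steps=[
    [[0.015,0.001,0.005],[0,0,0],0.035],
    [[0.025,0.001,0.01],[0,0,0],0.035],
    [[0.03,0.001,0.015],[0,0,0],0.035],
    [[0.03,0.001,0.015],[0,0,0],0.035],
    [[0.03,0.001,0.015],[0,0,0],0.035],
  ],
)

```text
time_s: 6.97
tool_pos: [0.4807, -0.059, 0.1188]
tool_rot: [179.9, 0.1, -81.9]
force: [0.9, 0.9, -2.5]
grip_width: 0.0442
```

```bash
python3 -c "
from h import *
d=snap('wrist','pics/w4.png');print(d['position'],d['rotation'])
to([.4791,-.0607,.0265],-81.9)"
```

```text
[ 0.55703152 -0.04958106  0.28107468] [-1.61357595e+01  3.68015817e-02 -8.18430789e+01]
t 7.02 pos [ 0.4811 -0.0587  0.1193] rot [ 1.7997e+02  5.0000e-02 -8.1820e+01] F [ 0.91 -0.28 -3.74] w 0.0439
shift [0.0017 0.0023 0.0928] rotv [0.0005 0.0009 0.0014]
```

View pics/w4.png

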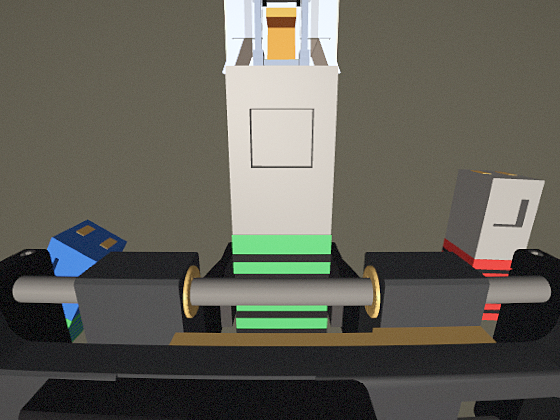

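Pack and dock centrelines agree (u≈281.8 against 281.5), so I'm lowering.

>>> send_rows(
  steps=[
    [[0.001,0.001,0.01],[0,0,0],0.035],
    [[0.001,0.002,0.03],[0,0,0],0.035],
    [[0.001,0.002,0.05],[0,0,0],0.035],
    [[0.001,0.002,0.065],[0,0,0],0.035],
    [[0.001,0.002,0.075],[0,0,0],0.035],
  ],
)

```text
time_s: 7.43
tool_pos: [0.4782, -0.0605, 0.0426]
tool_rot: [179.9, 0.1, -81.8]
force: [-1.0, -0.6, -3.5]
grip_width: 0.0438
```

>>> send_rows(
  steps=[
    [[0,0,0.003],[0,0,0],0.035],
    [[0,0,0.006],[0,0,0],0.035],
    [[0,0,0.008],[0,0,0],0.035],
    [[0,0,0.009],[0,0,0],0.035],
    [[0,0,0.01],[0,0,0],0.035],
  ],
)

```text
time_s: 7.85
tool_pos: [0.4801, -0.0617, 0.0352]
tool_rot: [-179.9, -0.0, -81.9]
force: [-0.5, 0.1, -2.5]
grip_width: 0.0436
```

```bash
python3 -c "
from h import *
to([.4791,-.0607,.0265],-81.9)"
```

```text
t 7.85 pos [ 0.4801 -0.0617  0.0352] rot [-1.7992e+02 -4.0000e-02 -8.1940e+01] F [-0.54  0.09 -2.48] w 0.0436
shift [-0.0011  0.0009  0.0087] rotv [-0.0013 -0.0007 -0.0006]
```

>>> send_rows(
  steps=[
    [[0,0,0.001],[0,0,0],0.035],
    [[0,0,0.003],[0,0,0],0.035],
    [[0,0,0.004],[0,0,0],0.035],
    [[0,0,0.005],[0,0,0],0.035],
    [[0,0,0.005],[0,0,0],0.035],
  ],
)

```text
time_s: 8.27
tool_pos: [0.4792, -0.0616, 0.0293]
tool_rot: [180.0, 0.0, -81.9]
force: [-0.1, -0.2, -3.5]
grip_width: 0.0438
```

>>> send_rows(
  steps=[
    [[0,0,0.001],[0,0,0],0.035],
    [[0,0,0.002],[0,0,0],0.035],
    [[0,0,0.002],[0,0,0],0.035],
    [[0,0,0.002],[0,0,0],0.035],
    [[0,0,0.002],[0,0,0],0.035],
  ],
)

```text
time_s: 8.68
tool_pos: [0.4795, -0.0616, 0.0275]
tool_rot: [-180.0, -0.0, -81.9]
force: [-0.4, 0.6, -2.8]
grip_width: 0.0437
```

>>> send_rows(
  steps=[
    [[0,0,0.0005],[0,0,0],0.035],
    [[0,0,0.001],[0,0,0],0.035],
    [[0,0,0.001],[0,0,0],0.035],
    [[0,0,0.001],[0,0,0],0.035],
    [[0,0,0.001],[0,0,0],0.035],
  ],
)

```text
time_s: 9.1
tool_pos: [0.4795, -0.0616, 0.0266]
tool_rot: [-180.0, -0.0, -81.9]
force: [0.2, -0.2, -3.5]
grip_width: 0.044
```

>>> send_rows(
  steps=[
    [[0,0,0.0005],[0,0,0],0.035],
    [[0,0,0.0005],[0,0,0],0.035],
    [[0,0,0.0005],[0,0,0],0.035],
    [[0,0,0.0005],[0,0,0],0.035],
    [[0,0,0.0005],[0,0,0],0.035],
  ],
)

```text
time_s: 9.52
tool_pos: [0.4796, -0.0616, 0.0264]
tool_rot: [-180.0, -0.0, -81.9]
force: [-1.9, 0.2, 4.4]
grip_width: 0.0438
```

>>> send_rows(
  steps=[
    [[0,0,-0.0003],[0,0,0],0.035],
    [[0,0,-0.0003],[0,0,0],0.035],
    [[0,0,-0.0003],[0,0,0],0.035],
    [[0,0,-0.0003],[0,0,0],0.035],
    [[0,0,-0.0003],[0,0,0],0.035],
  ],
)

```text
time_s: 9.93
tool_pos: [0.4796, -0.0616, 0.0264]
tool_rot: [-180.0, -0.0, -81.9]
force: [-1.8, 0.5, 3.0]
grip_width: 0.0439
```

```bash
python3 -c "
from h import *
d=snap('wrist','pics/w5.png');print(env.get_obs()['force'])
crop('pics/w5.png',210,0,140,110,5,'pics/c9.png')"
```

```text
[-0.00662537  0.81932984  3.2912517 ]
```

View pics/c9.png

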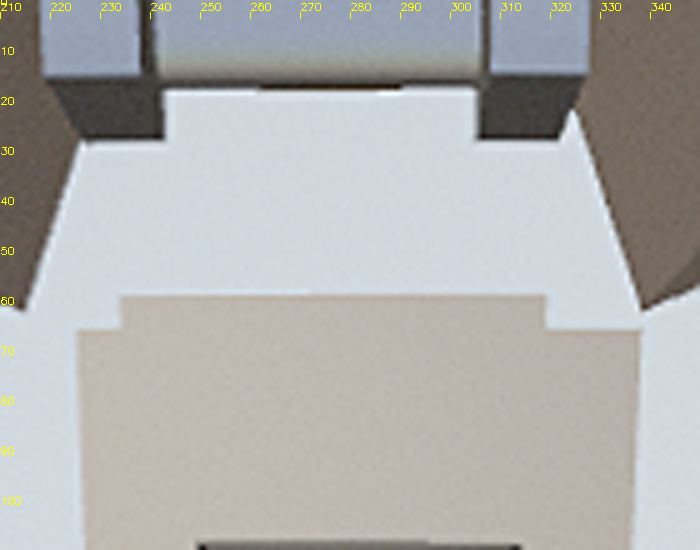

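Measured in one image, the pack sits about 2.5 mm to the right of the funnel: pack centre is at u=281.8, funnel and strip at about 276.6. I'm shifting left 2 mm and easing the down force.

>>> send_rows(
  steps=[
    [[0,0,-0.0005],[0,0,0],0.035],
    [[-0.001,0,-0.0005],[0,0,0],0.035],
    [[-0.002,0,-0.0005],[0,0,0],0.035],
    [[-0.0022,0,-0.0005],[0,0,0],0.035],
    [[-0.0022,0,-0.0005],[0,0,0],0.035],
  ],
)

```text
time_s: 10.4
tool_pos: [0.4789, -0.0592, 0.0266]
tool_rot: [180.0, 0.0, -81.9]
force: [-0.3, 0.0, -2.3]
grip_width: 0.0438
```

```bash
python3 -c "
from h import *
d=snap('wrist','pics/w6.png');to([.4791,-.0607,.0265],-81.9)
crop('pics/w6.png',210,0,140,110,5,'pics/c10.png')"
```

```text
t 10.45 pos [ 0.4789 -0.0592  0.0266] rot [ 1.7998e+02  1.0000e-02 -8.1920e+01] F [ 0.51  0.19 -3.94] w 0.044
shift [0.0015 0.     0.0001] rotv [ 0.0004  0.0002 -0.0004]
```

View pics/c10.png

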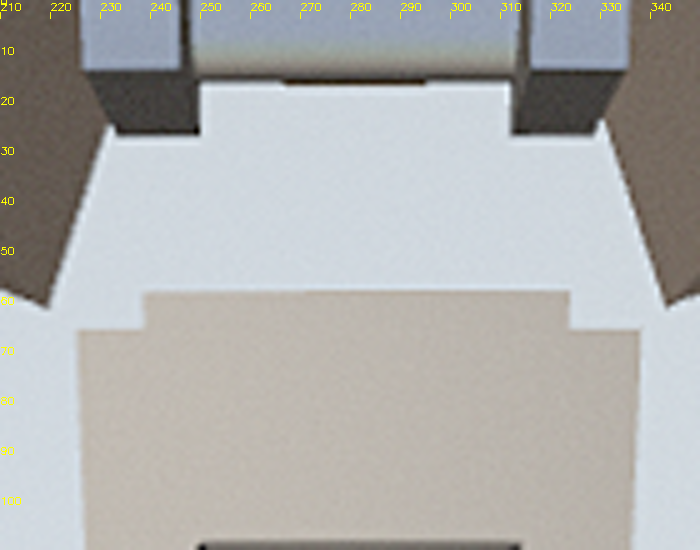

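Centred now: funnel centre is at u≈281.3, pack at 281.8. I'm sliding in.

>>> send_rows(
  steps=[
    [[0,-0.003,0],[0,0,0],0.035],
    [[0,-0.008,0],[0,0,0],0.035],
    [[0,-0.013,0],[0,0,0],0.035],
    [[0,-0.017,0],[0,0,0],0.035],
    [[0,-0.02,0],[0,0,0],0.035],
  ],
)

```text
time_s: 10.87
tool_pos: [0.4996, -0.0563, 0.0267]
tool_rot: [-180.0, 0.0, -81.9]
force: [0.6, -0.2, -3.1]
grip_width: 0.0439
```

>>> send_rows(
  steps=[
    [[0,-0.003,0],[0,0,0],0.035],
    [[0,-0.006,0],[0,0,0],0.035],
    [[0,-0.009,0],[0,0,0],0.035],
    [[0,-0.012,0],[0,0,0],0.035],
    [[0,-0.015,0],[0,0,0],0.035],
  ],
)

```text
time_s: 11.28
tool_pos: [0.5116, -0.0548, 0.0265]
tool_rot: [179.7, -0.0, -81.9]
force: [-9.5, -0.1, 5.2]
grip_width: 0.0434
```

```bash
cat >> h.py <<'E'
def st():
    o=env.get_obs(); a=np.radians(8.1); c,s=np.cos(a),np.sin(a); p=o["tool_pos"]-[.587,-.0453,0]; F=o["force"]
    print("t",round(o["time_s"],2),"dock x,y mm",round(1e3*(c*p[0]+s*p[1]),1),round(1e3*(c*p[1]-s*p[0]),1),"z",round(o["tool_pos"][2],4),"Fx,Fy,Fz",round(c*F[0]+s*F[1],1),round(c*F[1]-s*F[0],1),round(F[2],1),"rot",o["tool_rot"].round(2),"tq",o["wrist_torque"].round(2))
E
python3 -c "
from h import *
st()"
```

```text
t 11.28 dock x,y mm -75.9 1.2 z 0.0265 Fx,Fy,Fz -9.4 1.3 5.2 rot [179.69  -0.   -81.94] tq [-0.09  1.78  0.09]
```

>>> send_rows(
  steps=[
    [[0,0,0],[0,0,0],0.035],
    [[0,0,0],[0,0,0],0.035],
    [[0,0,0],[0,0,0],0.035],
    [[0,0,0],[0,0,0],0.035],
    [[0,0,0],[0,0,0],0.035],
  ],
)

```text
time_s: 11.7
tool_pos: [0.5122, -0.0547, 0.0265]
tool_rot: [179.8, -0.0, -81.9]
force: [-5.2, -0.1, -0.5]
grip_width: 0.0435
```

```bash
python3 -c "
from h import *
d=snap('wrist','pics/w7.png');st()
crop('pics/w7.png',200,0,160,120,5,'pics/c11.png')"
```

```text
t 11.75 dock x,y mm -75.4 1.3 z 0.0265 Fx,Fy,Fz -5.1 0.9 0.4 rot [179.8   -0.   -81.93] tq [-0.02  0.97  0.03]
```

View pics/c11.png

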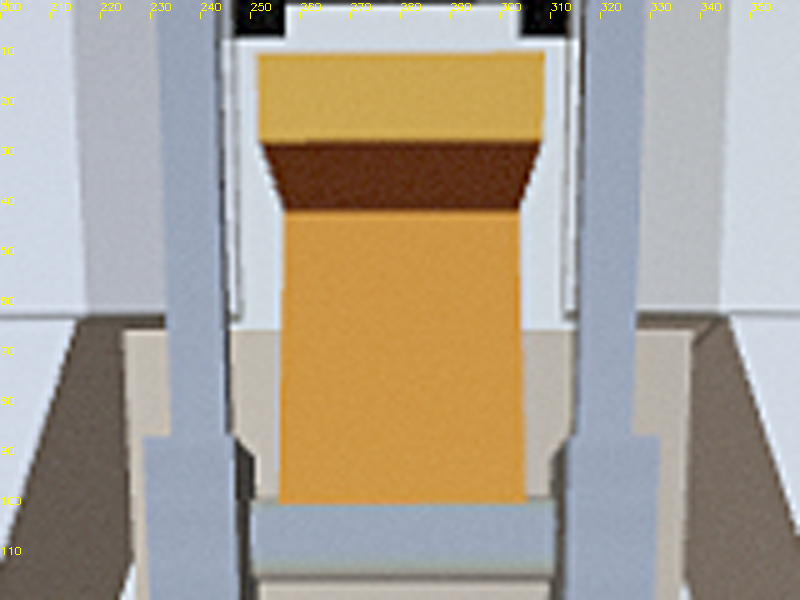

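The nose at v≈66 is centred in the tunnel and has just met the orange catch's ramp. Continuing slowly.

>>> send_rows(
  steps=[
    [[0,-0.001,0],[0,0,0],0.035],
    [[0,-0.002,0],[0,0,0],0.035],
    [[0,-0.003,0],[0,0,0],0.035],
    [[0,-0.004,0],[0,0,0],0.035],
    [[0,-0.005,0],[0,0,0],0.035],
  ],
)

```text
time_s: 12.17
tool_pos: [0.5158, -0.0542, 0.0265]
tool_rot: [179.6, -0.0, -81.9]
force: [-10.5, -1.2, 4.7]
grip_width: 0.0438
```

```bash
python3 -c "
from h import *
st()"
```

```text
t 12.17 dock x,y mm -71.7 1.2 z 0.0265 Fx,Fy,Fz -10.5 0.3 4.7 rot [ 1.7962e+02 -1.0000e-02 -8.1940e+01] tq [-0.04  1.73  0.04]
```

>>> send_rows(
  steps=[
    [[0,-0.001,0],[0,0,0],0.035],
    [[0,-0.002,0],[0,0,0],0.035],
    [[0,-0.003,0],[0,0,0],0.035],
    [[0,-0.004,0],[0,0,0],0.035],
    [[0,-0.005,0],[0,0,0],0.035],
  ],
)

```text
time_s: 12.58
tool_pos: [0.5206, -0.0535, 0.0265]
tool_rot: [179.6, -0.0, -81.9]
force: [-9.9, -0.5, 4.9]
grip_width: 0.0435
```

```bash
python3 -c "
from h import *
st()"
```

```text
t 12.58 dock x,y mm -66.9 1.3 z 0.0265 Fx,Fy,Fz -9.9 0.9 4.9 rot [ 1.796e+02 -1.000e-02 -8.194e+01] tq [-0.11  1.8   0.1 ]
```

>>> send_rows(
  steps=[
    [[0,-0.001,-0.0003],[0,0,0],0.035],
    [[0,-0.002,-0.0003],[0,0,0],0.035],
    [[0,-0.003,-0.0003],[0,0,0],0.035],
    [[0,-0.004,-0.0003],[0,0,0],0.035],
    [[0,-0.005,-0.0003],[0,0,0],0.035],
  ],
)

```text
time_s: 13.0
tool_pos: [0.523, -0.0532, 0.0264]
tool_rot: [179.3, -0.0, -82.0]
force: [-17.0, -1.8, 11.6]
grip_width: 0.0441
```

```bash
python3 -c "
from h import *
st()"
```

```text
t 13.0 dock x,y mm -64.5 1.2 z 0.0264 Fx,Fy,Fz -17.1 0.6 11.6 rot [ 1.7927e+02 -1.0000e-02 -8.1960e+01] tq [-0.18  3.41  0.14]
```

>>> send_rows(
  steps=[
    [[0,-0.001,0],[0,0,0],0.035],
    [[0,-0.002,0],[0,0,0],0.035],
    [[0,-0.003,0],[0,0,0],0.035],
    [[0,-0.004,0],[0,0,0],0.035],
    [[0,-0.005,0],[0,0,0],0.035],
  ],
)

```text
time_s: 13.42
tool_pos: [0.53, -0.0521, 0.0264]
tool_rot: [179.5, -0.0, -81.9]
force: [-10.9, -0.7, 3.2]
grip_width: 0.0437
```

```bash
python3 -c "
from h import *
d=snap('wrist','pics/w8.png');st()
crop('pics/w8.png',200,0,160,120,5,'pics/c12.png')"
```

```text
t 13.47 dock x,y mm -57.1 1.3 z 0.0264 Fx,Fy,Fz -9.0 0.3 3.0 rot [179.57   0.   -81.94] tq [-0.11  1.9   0.1 ]
```

View pics/c12.png

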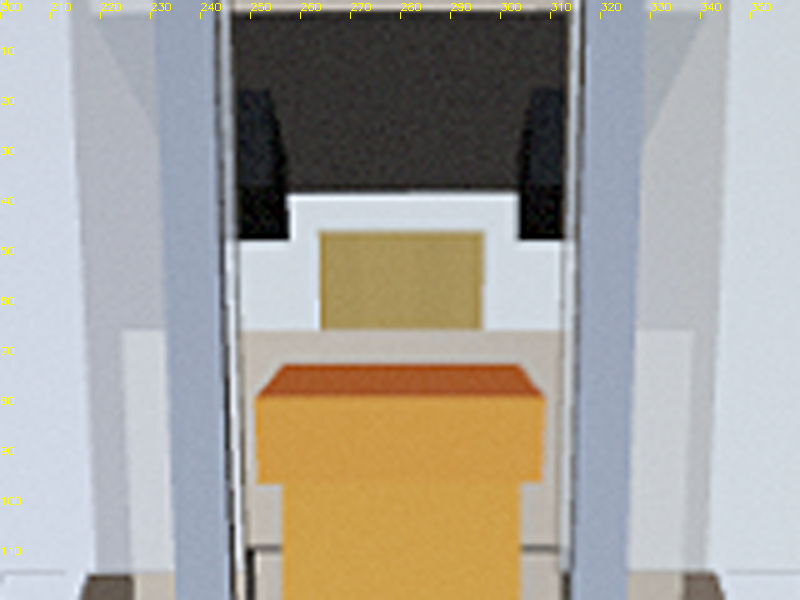

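The catch now rides on the pack top with its tip at v≈73. The pocket wall is at v≈109, so there are about 16 mm to the click, with the black buffers beyond at v≈20–47.

>>> send_rows(
  steps=[
    [[0,-0.001,0],[0,0,0],0.035],
    [[0,-0.002,0],[0,0,0],0.035],
    [[0,-0.003,0],[0,0,0],0.035],
    [[0,-0.004,0],[0,0,0],0.035],
    [[0,-0.005,0],[0,0,0],0.035],
  ],
)

```text
time_s: 13.88
tool_pos: [0.5346, -0.0515, 0.0264]
tool_rot: [179.5, -0.0, -81.9]
force: [-10.6, -1.0, 4.5]
grip_width: 0.0436
```

```bash
python3 -c "
from h import *
st()"
```

```text
t 13.88 dock x,y mm -52.7 1.3 z 0.0264 Fx,Fy,Fz -10.6 0.5 4.5 rot [179.5   -0.   -81.94] tq [-0.17  2.2   0.07]
```

>>> send_rows(
  steps=[
    [[0,-0.001,0],[0,0,0],0.035],
    [[0,-0.002,0],[0,0,0],0.035],
    [[0,-0.003,0],[0,0,0],0.035],
    [[0,-0.004,0],[0,0,0],0.035],
    [[0,-0.005,0],[0,0,0],0.035],
  ],
)

```text
time_s: 14.3
tool_pos: [0.5395, -0.0508, 0.0265]
tool_rot: [179.5, -0.0, -81.9]
force: [-10.1, -0.9, 4.0]
grip_width: 0.0436
```

```bash
python3 -c "
from h import *
d=snap('wrist','pics/w9.png');st()
crop('pics/w9.png',200,0,160,150,4,'pics/c13.png')"
```

```text
t 14.35 dock x,y mm -47.5 1.2 z 0.0265 Fx,Fy,Fz -10.6 0.7 5.2 rot [ 1.7952e+02 -1.0000e-02 -8.1940e+01] tq [-0.11  2.09  0.06]
```

View pics/c13.png

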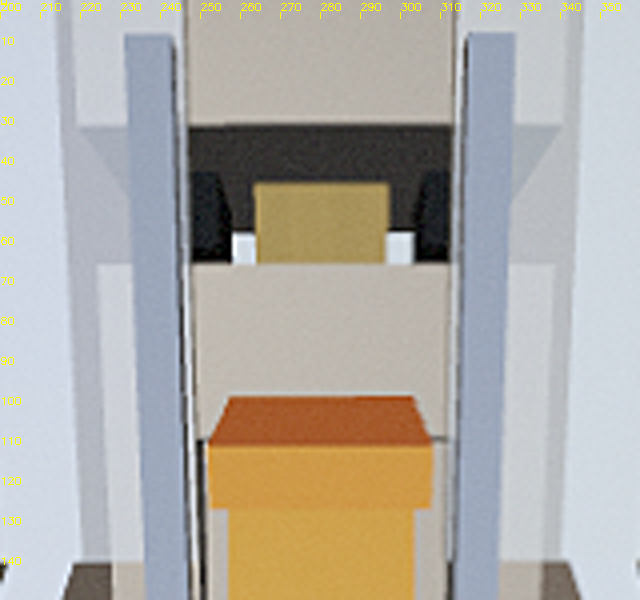

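>>> send_rows(
  steps=[
    [[0,-0.001,-0.0003],[0,0,0],0.035],
    [[0,-0.0015,-0.0005],[0,0,0],0.035],
    [[0,-0.002,-0.0005],[0,0,0],0.035],
    [[0,-0.003,-0.0005],[0,0,0],0.035],
    [[0,-0.0035,-0.0005],[0,0,0],0.035],
  ],
)

```text
time_s: 14.77
tool_pos: [0.543, -0.0503, 0.0265]
tool_rot: [179.5, 0.0, -81.9]
force: [-8.9, -0.9, 1.8]
grip_width: 0.0438
```

```bash
python3 -c "
from h import *
st()"
```

```text
t 14.77 dock x,y mm -44.3 1.3 z 0.0265 Fx,Fy,Fz -9.0 0.3 1.8 rot [ 1.7951e+02  1.0000e-02 -8.1950e+01] tq [-0.16  1.71  0.06]
```

>>> send_rows(
  steps=[
    [[0,-0.0003,0],[0,0,0],0.035],
    [[0,-0.0006,0],[0,0,0],0.035],
    [[0,-0.001,0],[0,0,0],0.035],
    [[0,-0.001,0],[0,0,0],0.035],
    [[0,-0.001,0],[0,0,0],0.035],
  ],
)

```text
time_s: 15.18
tool_pos: [0.544, -0.0502, 0.0265]
tool_rot: [179.5, 0.0, -81.9]
force: [-9.5, -1.1, 0.9]
grip_width: 0.0435
```

```bash
python3 -c "
from h import *
st()"
```

```text
t 15.18 dock x,y mm -43.3 1.2 z 0.0265 Fx,Fy,Fz -9.5 0.2 0.9 rot [ 1.7951e+02  1.0000e-02 -8.1950e+01] tq [-0.16  1.9   0.05]
```

>>> send_rows(
  steps=[
    [[0,-0.0003,0],[0,0,0],0.035],
    [[0,-0.0006,0],[0,0,0],0.035],
    [[0,-0.0008,0],[0,0,0],0.035],
    [[0,-0.0008,0],[0,0,0],0.035],
    [[0,-0.0008,0],[0,0,0],0.035],
  ],
)

```text
time_s: 15.6
tool_pos: [0.5442, -0.0501, 0.0265]
tool_rot: [179.4, 0.0, -81.9]
force: [-10.5, -0.6, 3.4]
grip_width: 0.0436
```

```bash
python3 -c "
from h import *
d=snap('wrist','pics/w10.png');st()
crop('pics/w10.png',200,0,160,150,4,'pics/c14.png')"
```

```text
t 15.65 dock x,y mm -43.1 1.3 z 0.0265 Fx,Fy,Fz -11.4 0.8 2.4 rot [179.43   0.   -81.94] tq [-0.19  2.2   0.1 ]
```

View pics/c14.png

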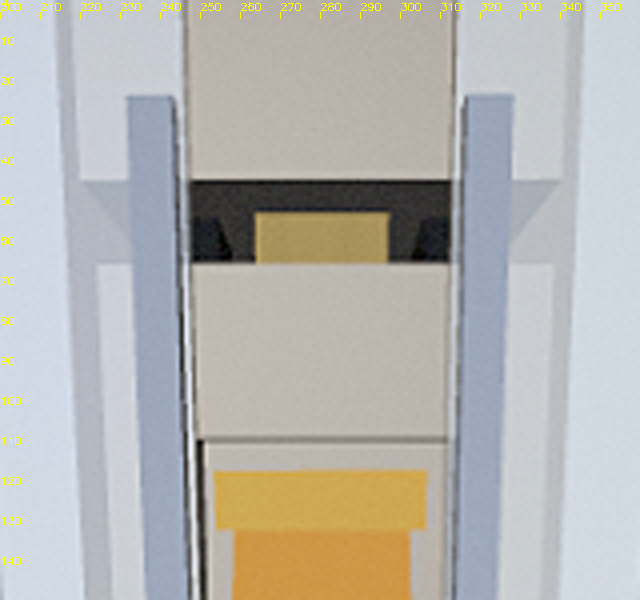

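The catch has changed to its dropped posture, with its tip in the pocket just behind the front wall. I'm pushing slightly more to confirm the buffers by force.

>>> send_rows(
  steps=[
    [[0,-0.0002,0],[0,0,0],0.035],
    [[0,-0.0004,0],[0,0,0],0.035],
    [[0,-0.0005,0],[0,0,0],0.035],
    [[0,-0.0005,0],[0,0,0],0.035],
    [[0,-0.0005,0],[0,0,0],0.035],
  ],
)

```text
time_s: 16.07
tool_pos: [0.5442, -0.0501, 0.0265]
tool_rot: [179.4, 0.0, -81.9]
force: [-12.0, -1.1, 4.5]
grip_width: 0.044
```

```bash
python3 -c "
from h import *
st()"
```

```text
t 16.07 dock x,y mm -43.0 1.3 z 0.0265 Fx,Fy,Fz -12.0 0.6 4.5 rot [179.38   0.   -81.94] tq [-0.2   2.39  0.09]
```

>>> send_rows(
  steps=[
    [[0,-0.0002,0],[0,0,0],0.035],
    [[0,-0.0004,0],[0,0,0],0.035],
    [[0,-0.0006,0],[0,0,0],0.035],
    [[0,-0.0006,0],[0,0,0],0.035],
    [[0,-0.0006,0],[0,0,0],0.035],
  ],
)

```text
time_s: 16.48
tool_pos: [0.5445, -0.0501, 0.0265]
tool_rot: [179.3, -0.0, -81.9]
force: [-13.6, -1.3, 5.1]
grip_width: 0.0437
```

```bash
python3 -c "
from h import *
snap('wrist','pics/w11.png');st()
crop('pics/w11.png',200,0,160,150,4,'pics/c15.png')"
```

```text
t 16.53 dock x,y mm -42.8 1.2 z 0.0265 Fx,Fy,Fz -14.8 0.5 5.0 rot [179.33  -0.   -81.94] tq [-0.15  2.64  0.15]
```

View pics/c15.png

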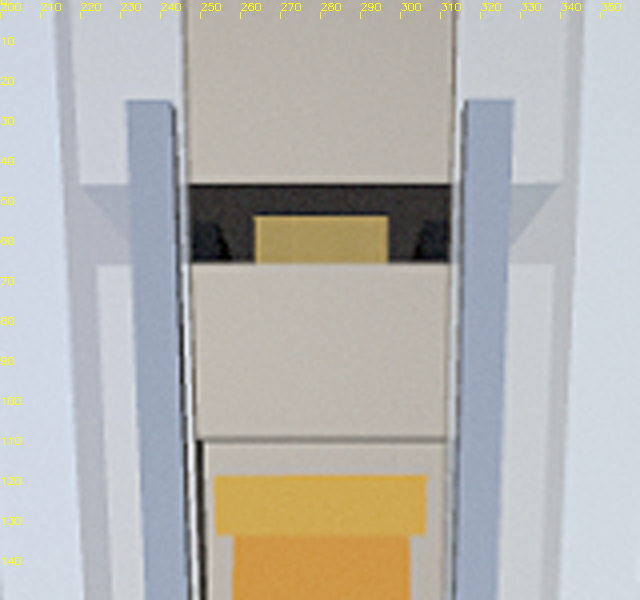

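Push is about 14 N with no travel, so the buffers are met. Backing off to let the catch take the load.

>>> send_rows(
  steps=[
    [[0,0.001,0],[0,0,0],0.035],
    [[0,0.002,0],[0,0,0],0.035],
    [[0,0.003,0],[0,0,0],0.035],
    [[0,0.004,0],[0,0,0],0.035],
    [[0,0.004,0],[0,0,0],0.035],
  ],
)

```text
time_s: 16.95
tool_pos: [0.5426, -0.0503, 0.0265]
tool_rot: [179.6, 0.0, -81.9]
force: [-6.9, 0.3, -1.2]
grip_width: 0.0441
```

```bash
python3 -c "
from h import *
st()"
```

```text
t 16.95 dock x,y mm -44.6 1.3 z 0.0265 Fx,Fy,Fz -6.7 1.3 -1.2 rot [ 1.7961e+02  1.0000e-02 -8.1950e+01] tq [-0.1   1.45  0.03]
```

>>> send_rows(
  steps=[
    [[0,0.0005,0],[0,0,0],0.035],
    [[0,0.001,0],[0,0,0],0.035],
    [[0,0.0015,0],[0,0,0],0.035],
    [[0,0.002,0],[0,0,0],0.035],
    [[0,0.002,0],[0,0,0],0.035],
  ],
)

```text
time_s: 17.37
tool_pos: [0.5409, -0.0506, 0.0266]
tool_rot: [179.6, 0.0, -81.9]
force: [-6.6, -0.4, -1.4]
grip_width: 0.0434
```

```bash
python3 -c "
from h import *
st()"
```

```text
t 17.37 dock x,y mm -46.4 1.3 z 0.0266 Fx,Fy,Fz -6.6 0.6 -1.4 rot [ 1.7964e+02  1.0000e-02 -8.1940e+01] tq [-0.09  1.36  0.05]
```

>>> send_rows(
  steps=[
    [[0,0.0003,0],[0,0,0],0.035],
    [[0,0.0006,0],[0,0,0],0.035],
    [[0,0.001,0],[0,0,0],0.035],
    [[0,0.001,0],[0,0,0],0.035],
    [[0,0.001,0],[0,0,0],0.035],
  ],
)

```text
time_s: 17.78
tool_pos: [0.5407, -0.0506, 0.0267]
tool_rot: [179.7, 0.0, -81.9]
force: [-6.0, -0.8, -2.3]
grip_width: 0.0441
```

```bash
python3 -c "
from h import *
snap('wrist','pics/w12.png');st()
crop('pics/w12.png',200,0,160,150,4,'pics/c16.png')"
```

```text
t 17.83 dock x,y mm -46.5 1.3 z 0.0267 Fx,Fy,Fz -5.1 0.0 -3.4 rot [ 1.7974e+02  2.0000e-02 -8.1940e+01] tq [-0.06  1.37  0.02]
```

View pics/c16.png

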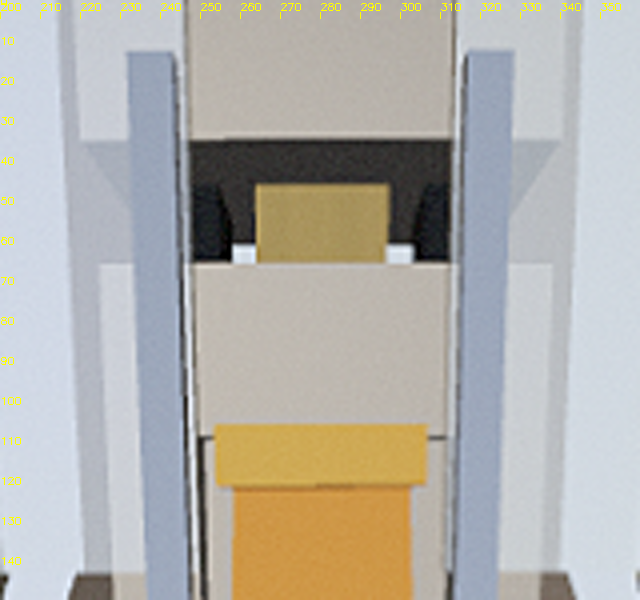

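>>> send_rows(
  steps=[
    [[0,0.0005,0],[0,0,0],0.035],
    [[0,0.001,0],[0,0,0],0.035],
    [[0,0.0015,0],[0,0,0],0.035],
    [[0,0.002,0],[0,0,0],0.035],
    [[0,0.002,0],[0,0,0],0.035],
  ],
)

```text
time_s: 18.25
tool_pos: [0.5407, -0.0506, 0.0273]
tool_rot: [180.0, 0.0, -81.9]
force: [-2.6, -0.1, -7.3]
grip_width: 0.0439
```

```bash
python3 -c "
from h import *
st()"
```

```text
t 18.25 dock x,y mm -46.6 1.3 z 0.0273 Fx,Fy,Fz -2.6 0.2 -7.3 rot [ 1.7998e+02  1.0000e-02 -8.1930e+01] tq [-0.1   0.99  0.05]
```

The pack is holding at -46.6 mm while the push drops to 2.6 N, so the catch carries it. I'm neutralising the vertical load, then releasing.

>>> send_rows(
  steps=[
    [[0,0.0003,0.0003],[0,0,0],0.035],
    [[0,0.0006,0.0005],[0,0,0],0.035],
    [[0,0.001,0.0007],[0,0,0],0.035],
    [[0,0.001,0.0007],[0,0,0],0.035],
    [[0,0.001,0.0007],[0,0,0],0.035],
  ],
)

```text
time_s: 18.67
tool_pos: [0.5407, -0.0506, 0.0272]
tool_rot: [-179.9, -0.0, -81.9]
force: [0.1, 1.1, -8.1]
grip_width: 0.044
```

```bash
python3 -c "
from h import *
st()"
```

```text
t 18.67 dock x,y mm -46.6 1.3 z 0.0272 Fx,Fy,Fz 0.2 1.1 -8.1 rot [-1.7991e+02 -1.0000e-02 -8.1920e+01] tq [0.02 0.4  0.06]
```

>>> send_rows(
  steps=[
    [[0,0,0],[0,0,0],0.048],
    [[0,0,0],[0,0,0],0.054],
    [[0,0,0],[0,0,0],0.06],
    [[0,0,0],[0,0,0],0.065],
    [[0,0,0],[0,0,0],0.07],
  ],
)

```text
time_s: 19.08
tool_pos: [0.5407, -0.0508, 0.0276]
tool_rot: [-179.9, -0.0, -81.9]
force: [0.2, -0.6, -0.6]
grip_width: 0.0646
```

>>> send_rows(
  steps=[
    [[0,0,0],[0,0,0],0.07],
    [[0,0,0],[0,0,0],0.07],
    [[0,0,0],[0,0,0],0.07],
    [[0,0,0],[0,0,0],0.07],
    [[0,0,0],[0,0,0],0.07],
  ],
)

```text
time_s: 19.5
tool_pos: [0.5399, -0.0508, 0.0269]
tool_rot: [180.0, -0.0, -81.9]
force: [-0.4, -0.1, 0.4]
grip_width: 0.0697
```

```bash
python3 -c "
from h import *
snap('wrist','pics/w13.png');st()
crop('pics/w13.png',200,0,160,150,4,'pics/c17.png')"
```

```text
t 19.55 dock x,y mm -47.4 1.2 z 0.0269 Fx,Fy,Fz -0.3 -0.6 0.7 rot [179.99  -0.   -81.93] tq [ 0.04 -0.    0.  ]
```

View pics/w13.png

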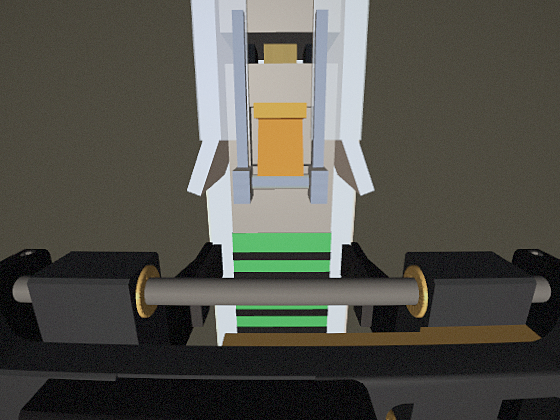

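Released; the catch tip (v≈103–118) sits in the pocket and the pack hasn't moved. Raising straight up.

>>> send_rows(
  steps=[
    [[0,0,-0.005],[0,0,0],0.072],
    [[0,0,-0.015],[0,0,0],0.072],
    [[0,0,-0.03],[0,0,0],0.072],
    [[0,0,-0.05],[0,0,0],0.072],
    [[0,0,-0.075],[0,0,0],0.072],
  ],
)

```text
time_s: 19.97
tool_pos: [0.5391, -0.0506, 0.1026]
tool_rot: [179.9, 0.0, -81.9]
force: [0.0, -0.4, 0.1]
grip_width: 0.0721
```

>>> send_rows(
  steps=[
    [[0,0,-0.03],[0,0,0],0.072],
    [[0,0,-0.06],[0,0,0],0.072],
    [[0,0.02,-0.09],[0,0,0],0.072],
    [[0,0.04,-0.11],[0,0,0],0.072],
    [[0,0.05,-0.12],[0,0,0],0.072],
  ],
)

```text
time_s: 20.38
tool_pos: [0.4904, -0.0577, 0.2261]
tool_rot: [-179.8, -0.2, -81.9]
force: [0.9, 0.1, 0.2]
grip_width: 0.0721
```

>>> send_rows(
  steps=[
    [[0,0,0],[0,0,0],0.072],
    [[0,0,0],[0,0,0],0.072],
    [[0,0,0],[0,0,0],0.072],
    [[0,0,0],[0,0,0],0.072],
    [[0,0,0],[0,0,0],0.072],
  ],
)

```text
time_s: 20.8
tool_pos: [0.4903, -0.0574, 0.2209]
tool_rot: [179.9, 0.1, -81.9]
force: [0.1, 0.1, -0.1]
grip_width: 0.0721
```

```bash
python3 -c "
from h import *
snap('wrist','pics/w14.png');snap('top','pics/top1.png');st()"
```

```text
t 20.9 dock x,y mm -97.4 1.6 z 0.2211 Fx,Fy,Fz -0.5 0.4 0.5 rot [ 1.7992e+02  7.0000e-02 -8.1900e+01] tq [ 0.   -0.02  0.  ]
```

View pics/w14.png

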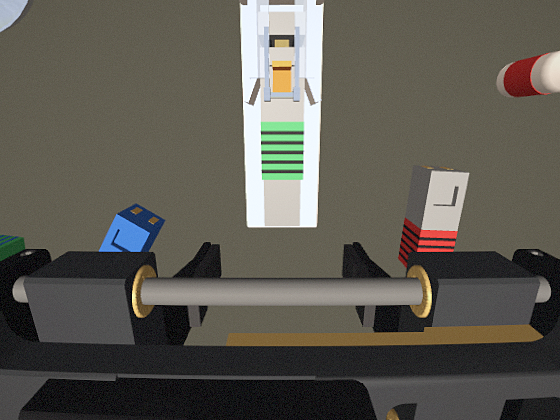

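View pics/top1.png

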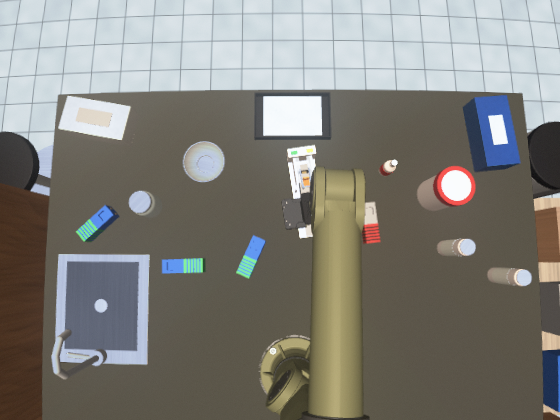

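```bash
python3 -c "
from h import *
d=ld('pics/w14.npz'); a=np.radians(8.1)
for v in (122,180.5):
    p=onz(d,281.5,v,.062)[:2]-[.587,-.0453]; print(v,'dock x',p@[np.cos(a),np.sin(a)])
crop('pics/w14.png',235,20,95,100,6,'pics/c18.png')"
```

```text
122 dock x -0.017777278933196885
180.5 dock x -0.07855598021754581
```

View pics/c18.png

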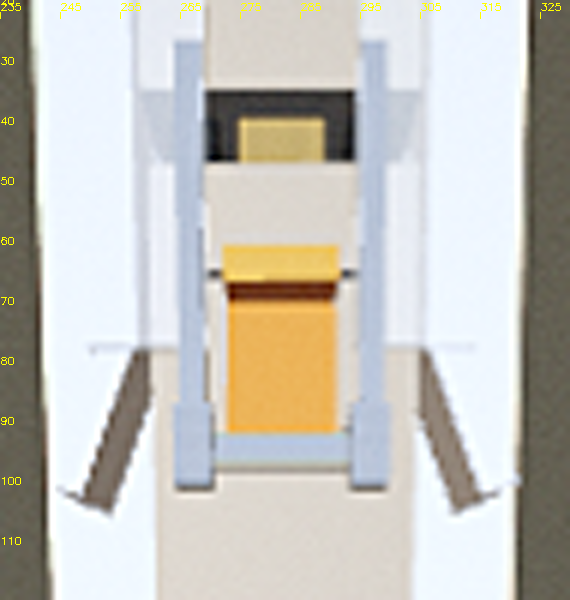

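The catch tip is down in the pocket and the pack centre is at dock x ≈ -13 mm, within the stated range. Handing in.

```bash
python3 -c "
from h import *
print(env.sign_off())"
```

```text
the job is handed in; nothing more can be done
None
```

The grey pack with the green grip is latched in the charging dock and released. I handed the job in at about 21 s of robot time.

- **Sliding in:** I laid the pack on the deck, shifted it 2 mm sideways to centre it in the funnel, and slid it under the hood. One reading reached 17 N as the nose lifted the catch, well before the buffers. I stopped at the buffers at about 14 N (peak reading 14.8 N).
- **Latch check:** Backing off, the pack moved about 3.7 mm and then stayed put while the push fell from about 6.6 N to 0. The catch therefore holds it against the contact springs. After release and retreat, the wrist picture shows the catch tip down in the pocket.
- **Pack position:** The pack centre is about 13 mm before the dock's origin, inside the stated range for the latched place.
- **Other things:** The arm is clear, with the force reading near zero. In the last top picture the red pack, the blue look-alikes and the other things look unmoved. I judged that by eye rather than measuring it.
- **Disagreement:** My position worked out from the calibration put the pack 1 mm off the dock's centreline, but a single wrist picture showed about 2.5 mm. I used the picture, and the pack went in with about 1 N of side force.

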